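Spring check of the flask clamp on a cell imager

ROBOT

A 6-joint arm with a two-finger parallel gripper is mounted at the origin on the work surface. World frame = base frame: x ahead of the robot, y to its left, z up, the work surface at z = 0. Lengths are in mm, angles in rad, forces in N, time in s.
With the tool pointing down it reaches from about 275 to 825 mm from the base axis. Payload 5.2 kg.
Tool frame: the origin (TCP) lies midway between the tips of the shut fingers; the grasp point (between the pads) lies 19 mm behind it; z points along the fingers, y is the line along which they close (so a half turn about z gives the same grasp; the last joint's range is limited). The gripper opens to 93 mm and grips with 3 to 60 N. Pads are 15 mm wide; open, the fingers measure 128 mm over their backs; the gripper's body (75 mm by 188 mm) begins 65 mm behind the grasp point.
Start: joints at [0.964, 0.259, 1.535, -0, 1.348, -0.203], TCP at [216.083, 505.78, 218.653] pointing down, gripper open.
Joint ranges: [-3.14, 3.14], [-0.91, 2.08], [0.19, 2.58], [-1.22, 4.36], [0.22, 2.71], [-3.12, 3.12]. Speed limits (rad/s): [2.57, 2.57, 3.14, 3.14, 3.14, 3.14].

INTERFACE

Orientations are given as a unit quaternion [w, x, y, z].
In Python, from station import manip gives the robot as it stands. The module is installed in compiled form; this text tells all that it offers.
- The arm moves only by the tool apply_moves, never from a script. Its arguments are lists of equal length, an entry for each row: "grip": the gripper's target within -1 to 1 (fully open at 1, half-way at 0, shut at -1); "travel": the shift along the tool's x, y, z in cm, a list of three; "turn": the turn, a rotation vector about the tool's x, y, z in rad, a list of three. A call has 1 to 12 rows; each row is the pose to reach, as a shift and turn from the pose commanded when the call began, along the tool's axes at that moment; what a row does not reach only later rows make up. A row lasts 1/10 s, in which the tool goes at most 50 mm and 8.59 degrees, less where a joint would pass 70% of its speed; a pose out of reach is approached as far as the arm can. A call with a gripper value outside its range is refused whole. The fingers move at their own pace and stop on an object; the grip force is fixed at half the most. Time passes only in rows, so rows that repeat a pose let the fingers close. It gives the time, the measured TCP pose, the force, the opening and the grip force at its end, in the units of the state.
- manip.read_state(): the state, without advancing time (a new reading comes with each control period).
- manip.grab_frame(name): name is "scene" or "top" or "wrist"; returns (picture, depth): 480x640x3 uint8, red, green, blue; 480x640 float32, mm along the optical axis (not along the pixel's ray), 0 where there is no reading.
- manip.get_calibration(name): a dict with "camera_matrix" (3x3 intrinsics, pixels), "R" (3x3) and "t" (3): a world point X has camera coordinates R X + t. Camera axes: x right, y down, z forward; pixel columns grow to the right and rows downward; lengths in mm; the calibration is good to about 2 mm. The wrist camera is an equidistant fisheye: a pixel r from the principal point sees the ray r / f radians off the axis. A picture is of the moment at which its call begins: read the wrist's pose just before it. get_calibration takes no time and is no camera call; for the wrist camera it gives the pose at the moment of the call.
- manip.close_job(): hands the job in; it is judged then, once.
Trained networks look in the newest picture that a camera, given by its name, has taken for a name from the list of things; names that differ only in an ending like _2 or _b are one class to them, and where a whole thing is asked for, a point or a joint stands for the part that bears it (a point fixed in the world has none). Each returns a list of dicts, best first, with "score" (0 to 1); they miss things now and then, are a little off and sometimes report something else, mostly with a low value. They report only what shows in the picture. A call takes as long as a camera call.
- manip.masks_of(label, camera): "pixels" (480x640 bool, what is visible of it) and "point" ([row, column] in pixels, amid what is visible of it).
The state is a dict: "time_s": time; "joint_positions": joint angles; "joint_velocities": joint speeds; "joint_efforts": joint torques, N m; "tcp_pos": TCP position; "tool_rot": TCP orientation; "contact_force": force on the tool from outside, world axes, zero at the start; "torque": the same for the moment, N m; "opening": finger opening in mm; "finger_force": force on a finger pad.
Only numpy, scipy, OpenCV 4.12 (cv2) and the standard library are available. Lean on these libraries where they do the work, as an engineer would, in place of code of your own. Each camera call takes 0.05 s, during which the arm holds its last target. There are 200 camera calls.

TASK

Check the spring of the imager's flask clamp. Slide the orange tell-tale block back along its track until it just touches the resting clamp arm; then push the arm's blue post (push with the fingertips, do not grip it) away from its rest, towards the tell-tale, with a test push of 10 N (give or take 2 N) held for a second, so that the arm carries the tell-tale along the scale to its reading. Ease the arm back to rest without letting it snap back, leave the tell-tale standing at the reading, and disturb nothing else.

Things in the scene. Friction and masses are not known exactly. Their poses are not given: they have to be found in the camera images.
- imager: white box 300 (x) x 400 (y) x 100 high with a black deck on top, fixed on the table; origin under its centre, so the deck is 100 above the origin. A curved track lies on the deck: an arc of radius 125 about the clamp's hinge, on the robot's side of it, between two 6 high rails 60 apart, with a low (6) stop across its +y end; a white scale with a tick each 0.05 rad is printed on its floor. A 14 high fence stands at y = 168, x from -140 to -55
- telltale_mid (a point): orange block 30 (its x, across the track) x 24 (its y, along the track) x 28 high, black line across its top; loose, light (40 to 85 g), standing on the deck 15 clear of each rail, so they do not guide it closely; point at its centre, 14 above the deck. Its centre starts 125 from the hinge axis, well to the +y side of the arm, and should stay within 14 of that. It stays where it is left
- clamp_arm (a joint): angle of the sprung clamp arm in rad: 0 = at rest against its stop, grows as the arm swings towards the imager's +y, mechanical end at 0.55. A spring of unstated strength, preloaded (the arm does not leave 0 for less than about 4 N at the post), drives it back to 0 and holds it there against a rigid stop; the push rises smoothly with the deflection and reaches 10 N at the post well before the end. The angle at which the arm rests on the imager differs each time
- clamp_pivot (a point): on the arm's hinge axis (vertical), 14 above the deck, at the imager's x = +100, y = 0; its frame turns with the arm: the arm points along its -x, and its y is the way in which the arm swings open. The arm is an aluminium bar 12 wide, from 9 to 19 above the deck, which passes over the rails and pushes the tell-tale; when they touch, the tell-tale's centre is 18 to 20 from the arm's centre line
- post_mid (a point): point on the push post's axis, 28 above its foot (a little above mid-height). The post is a blue upright cylinder (a sleeve that turns freely about its own axis) 18 across at the arm's end, 170 from the hinge, reaching from 10 to 56 above the deck (this point is 38 above the deck)
- post: the same blue post; origin at the centre of its foot, 10 above the deck
- flask: clear culture flask lying on the imager's deck, 52 x 66 x 26 with a blue cap on its -y end; origin under its centre; leave alone
- dishes: two stacked culture dishes, 62 across, 30 high, on the imager's deck; origin under the centre; leave alone
- media: amber bottle, 68 across, 160 high, on the table; origin under its centre; leave alone
- tipbox: blue and clear pipette-tip box 87 x 122 x 70 on the table; origin under its centre; leave alone
- beaker: glass beaker 76 across, 95 high, on the table; origin under its centre; leave alone
- driver: red-handled screwdriver, 170 long, lying on the table along its x; leave alone
- ethanol: white bottle with a red cap, 60 across, 150 high, on the table; origin under its centre; leave alone

How it is judged (in metres and radians):
On the way, in this order (a step that is already met when the one before it is completed fails the run):
1. the tell-tale stands in its track within about 4 mm of the clamp arm, the arm at rest (y of telltale_mid in the frame of clamp_pivot below 0.024 m and value of joint clamp_arm below 0.03 rad and horizontal distance between telltale_mid and clamp_pivot between 0.111 and 0.139 m and angle between telltale_mid's own z axis and vertical below 0.12 rad), for 0.2 s.
2. the post is pushed with 8 to 12 N for 0.8 s, the arm deflected and the tell-tale against it (contact force between the fingers and post between 8 and 12 N and value of joint clamp_arm above 0.12 rad and y of telltale_mid in the frame of clamp_pivot below 0.024 m), for 0.8 s.
At the end, for the whole second after the job is handed in: The clamp arm is back at rest (below 0.03 rad), and the tell-tale stands upright and still in its track, where the 10 N push (8 to 12 N) left it: its centre 38 to 72 mm from the resting arm's centre line (value of joint clamp_arm below 0.03 rad and y of telltale_mid in the frame of clamp_pivot between 0.038 and 0.072 m and horizontal distance between telltale_mid and clamp_pivot between 0.111 and 0.139 m and angle between telltale_mid's own z axis and vertical below 0.12 rad and linear speed of telltale below 0.01 m/s); the robot touches nothing.
It fails at once if the post is pushed or gripped with more than 16 N (contact force between anything else and post above 16 N).
It fails at once if the clamp arm snaps back (faster than 2 rad/s) (velocity of joint clamp_arm below -2 rad/s).
It fails at once if a bystander is moved by more than 20 mm (distance of any of flask, dishes, media, tipbox, beaker, driver, ethanol from where it was at the start of the episode above 0.02 m).
It also fails if it takes over 72 s, if anything falls off the work surface, if the arm or the gripper's body presses on something with over 40 N, if the wrist force passes 120 N, or if a joint passes its speed limit or range.

## Working session

There is one attempt and no reset: what is moved stays moved. The work goes in short steps, Python scripts to look and compute and a tool call to move; the robot and the scene stay as the last step left them, time stands still between calls to the robot, and variables do not carry over. Pictures are saved under pics/ and viewed, at most 10 in all, crops included, and the job is handed in when it is done.

Besides the shell and the picture viewer there is one more tool, called after "Emit:" in YAML: its name, and indented under it one key for each argument. apply_moves: Moves the arm, as the interface text tells. Its arguments: {"type":"object","properties":{"grip":{"type":"array","items":{"type":"number"}},"travel":{"type":"array","items":{"type":"array","items":{"type":"number"}}},"turn":{"type":"array","items":{"type":"array","items":{"type":"number"}}}},"required":["grip","travel","turn"]}

```bash
mkdir -p pics
cat > h.py <<'E'
import numpy as np, cv2
from station import manip as m
def pts(cam, mask, depth):
    c=m.get_calibration(cam); K=np.array(c["camera_matrix"]);R=np.array(c["R"]);t=np.array(c["t"]).ravel()
    v,u=np.nonzero(mask&(depth>0)); d=depth[v,u]
    P=np.c_[(u-K[0,2])/K[0,0]*d,(v-K[1,2])/K[1,1]*d,d]
    return (P-t)@R
E
python3 - <<'E'
from h import *
s=m.read_state(); print(s)
for c in("top","scene"):
    im,d=m.grab_frame(c); cv2.imwrite(f"pics/{c}0.png",im[:,:,::-1])
    for n in("telltale_mid","clamp_arm","post","imager","flask","dishes"):
        r=m.masks_of(n,c)
        for q in r[:2]:
            P=pts(c,q["pixels"],d)
            if len(P): print(c,n,round(q["score"],2),q["point"],len(P),np.median(P,0).round(1),P.min(0).round(0),P.max(0).round(0), np.percentile(P[:,2],95).round(1))
E
```

```text
{'time_s': 0.0, 'joint_positions': array([ 9.64189711e-01,  2.59336140e-01,  1.53609711e+00, -1.38682990e-05,
        1.34802028e+00, -2.02769435e-01]), 'joint_velocities': array([-0.00075396, -0.00074778, -0.000229  , -0.00014691, -0.00089413,
       -0.00021544]), 'joint_efforts': array([-1.13151382e-03, -4.37303638e+01, -2.84003645e+01,  7.15644099e-02,
        4.12797416e-02, -1.46531097e-04]), 'tcp_pos': array([215.76105539, 505.297788  , 217.81579501]), 'tool_rot': array([-3.60127867e-04,  2.00547717e-01,  9.79683494e-01, -8.57943976e-04]), 'contact_force': array([-0.11752966,  0.1945901 ,  0.34402002]), 'torque': array([-0.00325613,  0.01673668,  0.01467143]), 'finger_force': 0.0, 'opening': 93.16697960188641}
top clamp_arm 0.83 [217.2, 333.4] 247 [623.   23.  120.3] [495.  -0.  95.] [683.  51. 167.] 155.3
top post 0.17 [223.5, 482.3] 528 [ 574.3 -459.2   45.8] [ 533. -486.  -12.] [ 609. -409.  108.] 98.1
top imager 0.62 [234.5, 332.3] 10447 [552.7  44.6  99.9] [ 406. -168.   -6.] [732. 259. 137.] 108.7
top flask 0.67 [193.9, 286.5] 417 [681.9 182.  125.2] [656. 130.  90.] [71
[... 221 characters left out ...]
scene telltale_mid 0.55 [227.3, 335.4] 175 [563.4  85.8 122.5] [537.  72. 102.] [576. 107. 133.] 131.3
scene telltale_mid 0.52 [244.9, 325.9] 625 [574.6  17.5 119.9] [447.  -6.  99.] [689.  83. 161.] 152.5
scene clamp_arm 0.8 [241.8, 320.9] 553 [567.7  15.3 120.4] [433.  -6. 100.] [689.  77. 161.] 154.5
scene post 0.51 [231.2, 296.6] 103 [505.5   1.3 140.6] [496.  -6. 114.] [514.  12. 161.] 157.9
scene imager 0.59 [266.0, 319.6] 14596 [602.6 -33.   99.8] [ 404. -171.   -2.] [735. 243. 132.] 104.9
scene flask 0.81 [226.1, 399.9] 585 [689.8 170.5 124.9] [583. 125.   2.] [714. 407. 133.] 129.4
scene dishes 0.56 [284.1, 324.6] 658 [ 671.9 -108.2  129.1] [ 606. -131.   98.] [697. -53. 136.] 133.7
```

Run:
```python
import cv2
a=cv2.imread("pics/top0.png")[150:310,230:430];b=cv2.imread("pics/scene0.png")
cv2.imwrite("pics/c1.png",cv2.resize(a,None,fx=3.7,fy=3.7,interpolation=cv2.INTER_CUBIC))
cv2.imwrite("pics/c2.png",b)
```

```text
(no output)
```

View pics/c1.png

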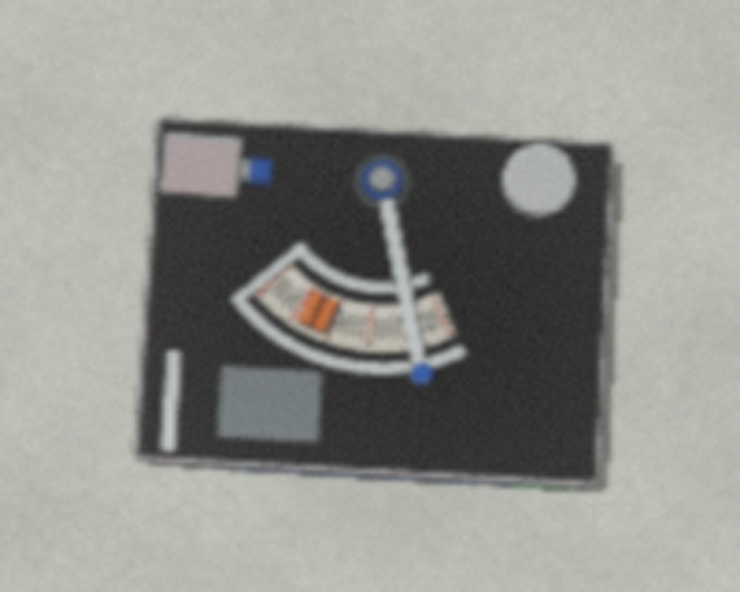

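View pics/c2.png

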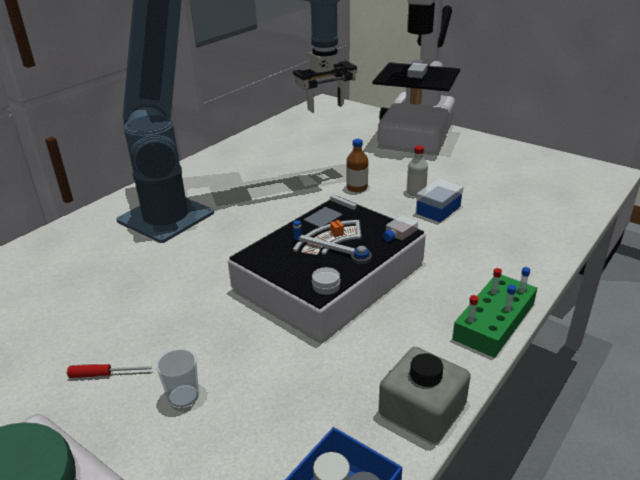

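The pictures show the imager with +y to the left in top view. The pivot is at about (333,199) in the original top picture, the post at about (344,251) and the orange block at about (316,234). Next I'll get the geometry from colour plus known heights.

```bash
cat >> h.py <<'E'
from scipy.spatial.transform import Rotation as Rot
def back(cam,u,v,z):
    c=m.get_calibration(cam); K=np.array(c["camera_matrix"]);R=np.array(c["R"]);t=np.array(c["t"]).ravel()
    o=-R.T@t; r=R.T@np.linalg.inv(K)@np.array([u,v,1.]); return o+r*(z-o[2])/r[2]
def blobs(im,kind,box):
    h=cv2.cvtColor(im,cv2.COLOR_RGB2HSV); H,S,V=[h[...,i].astype(int) for i in range(3)]
    k=((H>3)&(H<20)&(S>150)&(V>100)) if kind=="o" else ((H>100)&(H<130)&(S>120)&(V>80))
    w=np.zeros_like(k); r0,r1,c0,c1=box; w[r0:r1,c0:c1]=k[r0:r1,c0:c1]
    n,l,st,ce=cv2.connectedComponentsWithStats(w.astype(np.uint8))
    return [(st[i],ce[i],l==i) for i in range(1,n) if st[i][4]>5]
def toolR():
    q=m.read_state()["tool_rot"]; return Rot.from_quat([q[1],q[2],q[3],q[0]]).as_matrix()
E
python3 - <<'E'
from h import *
print("R",toolR().round(3)); c=m.get_calibration("top"); print(c["camera_matrix"],np.array(c["R"]).round(3),c["t"])
print("tops cam", (-np.array(c["R"]).T@np.ravel(c["t"])).round(0))
im,d=m.grab_frame("top")
for k,z in(("o",125),("b",150)):
  for st,ce,l in blobs(im,k,(180,290,260,410)):
    print("top",k,st,ce.round(1),back("top",*ce,z).round(1), back("top",*ce,120).round(1))
# deck rect
g=cv2.cvtColor(im,cv2.COLOR_RGB2GRAY); k=(g<75).astype(np.uint8); w=np.zeros_like(k);w[175:290,260:400]=k[175:290,260:400]
cs,_=cv2.findContours(w,cv2.RETR_EXTERNAL,cv2.CHAIN_APPROX_NONE); q=max(cs,key=cv2.contourArea)
p=np.array([back("top",*x[0],100)[:2] for x in q]); r=cv2.minAreaRect(p.astype(np.float32)); print("deck",r)
im,d=m.grab_frame("scene")
for k,z in(("o",120),("b",138)):
  for st,ce,l in blobs(im,k,(200,300,230,440)):
    print("scene",k,st,ce.round(1),back("scene",*ce,z).round(1),np.median(pts("scene",l,d),0).round(1))
E
```

```text
R [[-0.92   0.393  0.   ]
 [ 0.393  0.92  -0.   ]
 [-0.    -0.    -1.   ]]
[[595.01501272   0.         328.83541603]
 [  0.         595.01501272 233.47440751]
 [  0.           0.           1.        ]] [[-0.024 -1.    -0.002]
 [-0.995  0.024 -0.099]
 [ 0.099 -0.    -0.995]] [  61.96656393  565.60689751 1926.70081754]
tops cam [ 373.   49. 1973.]
top o [312 230   9   9  44] [315.8 233.8] [557.3  89.1 125. ] [557.8  89.2 120. ]
top b [298 193   6   7  36] [300.2 196.1] [673.5 134.2 150. ] [678.4 135.6 120. ]
top b [342 249   5   5  19] [343.9 250.8] [500.2   3.2 150. ] [502.3   2.5 120. ]
deck ((569.0480346679688, 40.15806579589844), (386.3133544921875, 284.1860656738281), 85.260498046875)
scene o [330 220  14   9  70] [336.3 224. ] [549.3 101.7 120. ] [557.8  88.9 129.7]
scene b [293 220   8   5  32] [296.5 221.9] [481.1  30.  138. ] [499.8   6.6 156.5]
scene b [385 230  10   8  50] [389.9 233.2] [695.4 116.6 138. ] [684.4 136.7 123.4]
scene b [354 248  15   7  49] [361.3 252. ] [684.5  12.1 138. ] [674.2  29.1 123.3]
```

Emit:
apply_moves:
  grip: [1,1,1,1,1,1,0.2,0.2,0.2,0.2,0.2,0.2]
  travel:
    - [-4,-2,0]
    - [-8,-4.1,0]
    - [-12,-6.2,0]
    - [-16,-8.3,0]
    - [-20,-10.4,0]
    - [-24,-12.5,0]
    - [-28,-14.6,0]
    - [-32,-16.7,0]
    - [-36,-18.8,0]
    - [-40,-20.8,0]
    - [-44,-22.9,0]
    - [-47.8,-24.9,0]
  turn:
    - [0,0,0.14]
    - [0,0,0.28]
    - [0,0,0.42]
    - [0,0,0.56]
    - [0,0,0.7]
    - [0,0,0.84]
    - [0,0,0.98]
    - [0,0,1.12]
    - [0,0,1.26]
    - [0,0,1.4]
    - [0,0,1.54]
    - [0,0,1.64]

```text
time_s: 2.0
tcp_pos: [558.9, 87.2, 218.8]
tool_rot: [0.0, 0.855, 0.519, 0.0]
contact_force: [0.3, 0.2, -0.6]
opening: 56.6
finger_force: 0.0
```

```bash
cat >> h.py <<'E'
def wback(u,v,z,c):
    K=np.array(c["camera_matrix"]);R=np.array(c["R"]);t=np.array(c["t"]).ravel()
    a=np.array([(u-K[0,2])/K[0,0],(v-K[1,2])/K[1,1]]); r=np.hypot(*a); 
    ray=np.r_[a/max(r,1e-9)*np.sin(r),np.cos(r)]; o=-R.T@t; w=R.T@ray; return o+w*(z-o[2])/w[2]
E
python3 - <<'E'
from h import *
s=m.read_state();print(s["time_s"],s["tcp_pos"].round(1),toolR().round(3)[:,1])
c=m.get_calibration("wrist");im,d=m.grab_frame("wrist");cv2.imwrite("pics/w1.png",im[:,:,::-1])
print(np.array(c["camera_matrix"]).round(1).tolist())
for k,z in(("o",128),("b",156)):
  for st,ce,l in blobs(im,k,(0,480,0,640)):
    if st[4]>60: print(k,st,ce.round(1),wback(*ce,z,c).round(1),wback(*ce,124,c).round(1))
E
```

```text
2.0 [558.9  87.2 218.8] [ 0.888 -0.461  0.   ]
[[371.6, 0.0, 321.2], [0.0, 371.6, 239.6], [0.0, 0.0, 1.0]]
o [ 0  0  9 17 97] [2.9 5.9] [400.3 429.1 128. ] [397.3 433.4 124. ]
o [307 223  35  35 974] [324.3 239.6] [562.4  89.5 128. ] [561.9  88.5 124. ]
b [422 102  45  30 933] [445.2 116. ] [669.8 132.7 156. ] [680.6 130.  124. ]
b [461 219  46  48 744] [480.8 239.8] [659.9  47.3 156. ] [669.3  32.6 124. ]
b [294 379  28  15 302] [308.3 384.4] [503.1   1.3 156. ] [490.5 -19.9 124. ]
```

View pics/w1.png

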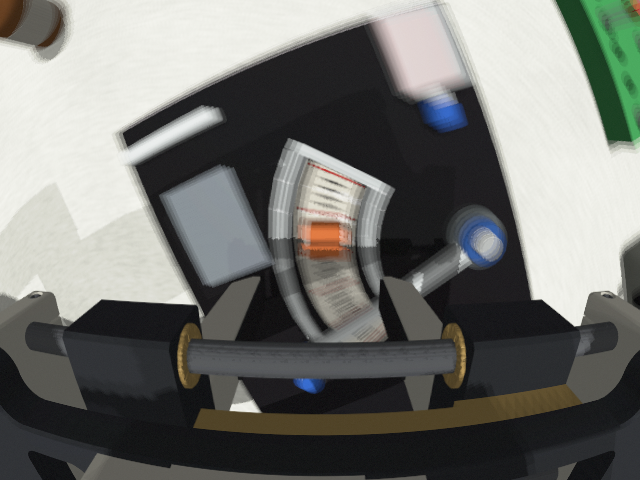

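Wrist view: the block is at (324,240), the hub at (481,240) and the post at (308,384). It's slightly motion-blurred, so I'll remeasure at rest.

Run:
```python
from h import *
for i in range(4): m.grab_frame("wrist")
s=m.read_state();print(s["time_s"],s["tcp_pos"].round(1),toolR().round(3)[:,1])
c=m.get_calibration("wrist");im,d=m.grab_frame("wrist");cv2.imwrite("pics/w2.png",im[:,:,::-1])
for k,z in(("o",128),("b",156)):
  for st,ce,l in blobs(im,k,(50,480,200,640)):
    if st[4]>60: print(k,st,ce.round(1),wback(*ce,z,c).round(1),wback(*ce,124,c).round(1))
    if k=="o":
      cs,_=cv2.findContours(l.astype(np.uint8),0,1); p=np.array([wback(*x[0],128,c)[:2] for x in cs[0]],np.float32); print(cv2.minAreaRect(p))
```

```text
2.25 [557.3  89.2 218.3] [ 0.89  -0.455 -0.001]
o [301 219  41  21 841] [321.  229.2] [562.1  99.5 128. ] [561.6  98.7 124. ]
((562.0943603515625, 99.60456085205078), (14.57523250579834, 28.5262508392334), 62.93410873413086)
o [301 244  42  13 529] [321.  249.9] [555.1  85.9 128. ] [554.5  84.8 124. ]
((555.321044921875, 85.6596450805664), (9.018006324768066, 29.524093627929688), 62.9443473815918)
b [422  95  36  31 773] [439.7 110.2] [665.9 140.1 156. ] [676.4 138.1 124. ]
b [461 217  40  44 787] [478.  236.7] [657.1  53.2 156. ] [666.4  39.  124. ]
b [295 378  23  13 234] [306.1 383.5] [501.    4.7 156. ] [488.4 -16.3 124. ]
```

Run:
```python
import cv2
cv2.imwrite("pics/w2c.png",cv2.resize(cv2.imread("pics/w2.png")[120:420,250:550],None,fx=2,fy=2))
```

```text
(no output)
```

View pics/w2c.png

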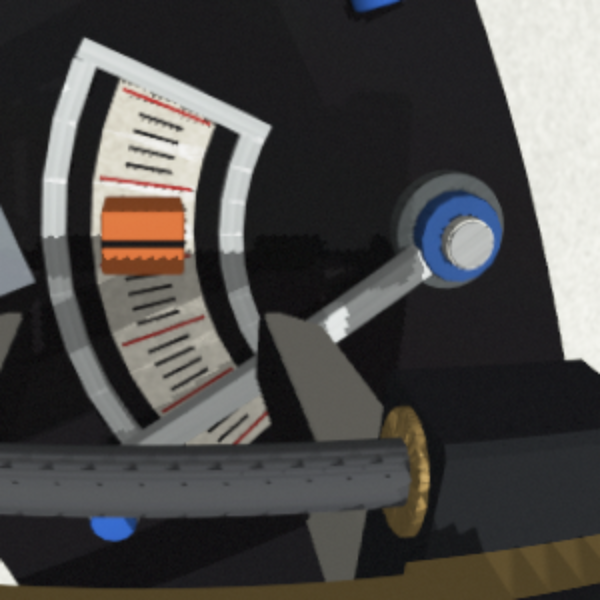

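Run:
```python
from h import *
c=m.get_calibration("wrist"); im,d=m.grab_frame("wrist")
R=np.array(c["R"]);print("cam",(-R.T@np.ravel(c["t"])).round(1), R[2].round(3))
P=lambda x,y:(250+x/2-.25,120+y/2-.25)
def dep(u,v):
    K=np.array(c["camera_matrix"]);a=np.array([(u-K[0,2])/K[0,0],(v-K[1,2])/K[1,1]]);r=np.hypot(*a);ray=np.r_[a/r*np.tan(r),1]
    z=float(d[int(round(v)),int(round(u))]); return (R.T@(ray*z-np.ravel(c["t"]))).round(1)
for n,x,y,z in(("line",143,244,128),("top-y",143,211,128),("hub top",469,243,126),("arm edge1",380,320,119),("arm2",380,288,119),("post tip",112,525,156)):
    u,v=P(x,y); print(n,wback(u,v,z,c).round(1),dep(u,v))
```

```text
cam [590.4 154.9 383.8] [-0.121 -0.233 -0.965]
line [557.7  91.8 128. ] [557.7  91.7 127.7]
top-y [563.2 102.5 128. ] [562.7 101.6 123.4]
hub top [669.3  34.6 126. ] [668.4  36.  129.1]
arm edge1 [625.9  19.1 119. ] [628.6   8.9  99. ]
arm2 [630.8  31.7 119. ] [630.8  31.5 118.6]
post tip [501.1   6.3 156. ] [500.7   5.7 155.1]
```

Emit:
apply_moves:
  grip: [0,0,0,0,0,0,0,0,-0.6,-0.6,-0.6,-0.6]
  travel:
    - [0.2,0,2]
    - [0.2,0,4]
    - [0.2,0,6]
    - [0.2,0,8]
    - [0.2,0,9.5]
    - [0.2,0,10.2]
    - [0.2,0,10.6]
    - [0.2,0,10.6]
    - [0.2,0,10.6]
    - [0.2,0,10.6]
    - [0.2,0,10.6]
    - [0.2,0,10.6]
  turn:
    - [0,0,0]
    - [0,0,0]
    - [0,0,0]
    - [0,0,0]
    - [0,0,0]
    - [0,0,0]
    - [0,0,0]
    - [0,0,0]
    - [0,0,0]
    - [0,0,0]
    - [0,0,0]
    - [0,0,0]

```text
time_s: 3.55
tcp_pos: [559.1, 90.8, 113.4]
tool_rot: [0.0, 0.853, 0.522, 0.001]
contact_force: [-0.8, 0.2, 3.7]
opening: 29.8
finger_force: 30.0
```

Emit:
apply_moves:
  grip: [-0.6,-0.6,-0.6,-0.6,-0.6,-0.6,-0.6,-0.6,-0.6,-0.6,-0.6]
  travel:
    - [-0.62,0.02,0]
    - [-1.25,0.06,0]
    - [-1.87,0.14,0]
    - [-2.48,0.25,0]
    - [-3.09,0.39,0]
    - [-3.69,0.56,0]
    - [-4.29,0.76,0]
    - [-4.6,0.88,0]
    - [-4.87,0.99,0]
    - [-4.87,0.99,0]
    - [-4.87,0.99,0]
  turn:
    - [0,0,-0.05]
    - [0,0,-0.1]
    - [0,0,-0.15]
    - [0,0,-0.2]
    - [0,0,-0.25]
    - [0,0,-0.3]
    - [0,0,-0.35]
    - [0,0,-0.375]
    - [0,0,-0.4]
    - [0,0,-0.4]
    - [0,0,-0.4]

```text
time_s: 4.65
tcp_pos: [545.9, 42.8, 113.4]
tool_rot: [0.001, 0.733, 0.681, 0.0]
contact_force: [-0.4, 0.4, 5.6]
opening: 29.9
finger_force: 30.0
```

Run:
```python
from h import *
s=m.read_state();print(s["time_s"],s["tcp_pos"].round(1),toolR().round(3)[:,1],s["contact_force"].round(2))
c=m.get_calibration("wrist");im,d=m.grab_frame("wrist");cv2.imwrite("pics/w3.png",cv2.resize(im[100:400,150:550,::-1],None,fx=2,fy=2))
```

```text
4.65 [545.9  42.8 113.4] [ 0.997 -0.074  0.001] [-0.39  0.39  5.56]
```

View pics/w3.png

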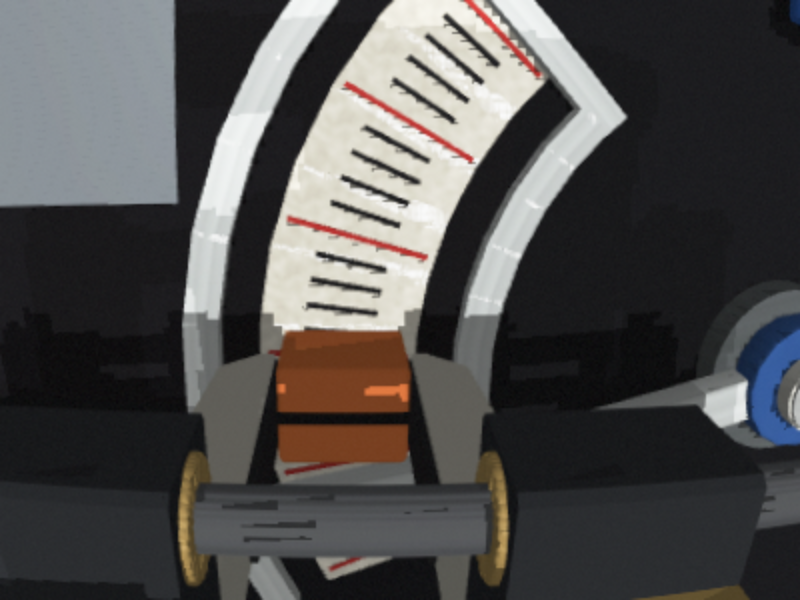

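The block is held at (343,400) in the crop, with the arm just beyond it. Next I'll creep in and watch the force.

Emit:
apply_moves:
  grip: [-0.6,-0.6,-0.6,-0.6,-0.6,-0.6]
  travel:
    - [-0.2,0,0]
    - [-0.4,0.01,0]
    - [-0.6,0.01,0]
    - [-0.7,0.02,0]
    - [-0.7,0.02,0]
    - [-0.7,0.02,0]
  turn:
    - [0,0,-0.016]
    - [0,0,-0.032]
    - [0,0,-0.048]
    - [0,0,-0.056]
    - [0,0,-0.056]
    - [0,0,-0.056]

```text
time_s: 5.3
tcp_pos: [545.6, 36.7, 113.4]
tool_rot: [0.0, 0.713, 0.701, 0.001]
contact_force: [-0.1, 3.2, 6.9]
opening: 29.9
finger_force: 30.0
```

Emit:
apply_moves:
  grip: [-0.6,-0.6,-0.6]
  travel:
    - [-0.15,0,0]
    - [-0.15,0,0]
    - [-0.15,0,0]
  turn:
    - [0,0,-0.012]
    - [0,0,-0.012]
    - [0,0,-0.012]

```text
time_s: 5.6
tcp_pos: [545.6, 35.3, 113.4]
tool_rot: [0.0, 0.709, 0.705, 0.001]
contact_force: [1.2, 3.9, 6.0]
opening: 29.8
finger_force: 30.0
```

Emit:
apply_moves:
  grip: [-0.6,-0.6,-0.6]
  travel:
    - [-0.1,0,0]
    - [-0.1,0,0]
    - [-0.1,0,0]
  turn:
    - [0,0,-0.008]
    - [0,0,-0.008]
    - [0,0,-0.008]

```text
time_s: 5.9
tcp_pos: [545.6, 34.3, 113.4]
tool_rot: [0.0, 0.706, 0.708, 0.001]
contact_force: [-0.2, 3.9, 5.7]
opening: 29.7
finger_force: 30.0
```

Run:
```python
from h import *
s=m.read_state();print(s["time_s"],s["tcp_pos"].round(1),toolR().round(3)[:,1],s["contact_force"].round(2),s["torque"].round(2))
c=m.get_calibration("wrist");im,d=m.grab_frame("wrist");cv2.imwrite("pics/w4.png",cv2.resize(im[200:400,180:480,::-1],None,fx=2.6,fy=2.6))
im,d=m.grab_frame("top");print([(b[1],back("top",*b[1],128).round(1)) for b in blobs(im,"b",(230,290,320,370))])
```

```text
5.9 [545.6  34.3 113.4] [1.    0.002 0.002] [-0.15  3.86  5.71] [ 0.58  0.12 -0.03]
[]
```

View pics/w4.png

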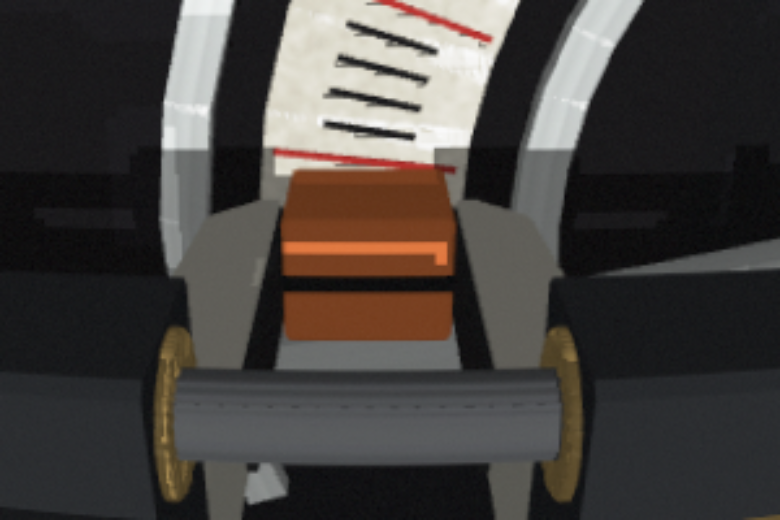

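Emit:
apply_moves:
  grip: [-0.6,-0.6,-0.6]
  travel:
    - [-0.1,0,-0.03]
    - [-0.1,0,-0.03]
    - [-0.1,0,-0.03]
  turn:
    - [0,0,-0.008]
    - [0,0,-0.008]
    - [0,0,-0.008]

```text
time_s: 6.3
tcp_pos: [545.4, 33.3, 113.4]
tool_rot: [-0.0, 0.703, 0.711, 0.001]
contact_force: [-0.2, 4.0, 5.3]
opening: 29.4
finger_force: 30.0
```

Emit:
apply_moves:
  grip: [-0.6,-0.6,-0.6]
  travel:
    - [-0.1,0,0]
    - [-0.1,0,0]
    - [-0.1,0,0]
  turn:
    - [0,0,-0.008]
    - [0,0,-0.008]
    - [0,0,-0.008]

```text
time_s: 6.6
tcp_pos: [545.4, 33.1, 113.4]
tool_rot: [-0.001, 0.7, 0.714, 0.001]
contact_force: [0.1, 7.0, 5.0]
opening: 29.7
finger_force: 30.0
```

Emit:
apply_moves:
  grip: [-0.6,0.1,0.1,0.1,0.1,0.1,0.1,0.1,0.1,0.1,0.1]
  travel:
    - [0.07,0,0]
    - [0.07,0,0]
    - [0.07,0,0]
    - [0.07,0,0]
    - [0.07,0,0]
    - [0.07,0,-1.5]
    - [0.07,0,-4]
    - [0.07,0,-7]
    - [0.07,0,-10]
    - [0.07,0,-10]
    - [0.07,0,-10]
  turn:
    - [0,0,0]
    - [0,0,0]
    - [0,0,0]
    - [0,0,0]
    - [0,0,0]
    - [0,0,0]
    - [0,0,0]
    - [0,0,0]
    - [0,0,0]
    - [0,0,0]
    - [0,0,0]

```text
time_s: 7.7
tcp_pos: [545.5, 31.7, 213.3]
tool_rot: [0.001, 0.7, 0.714, 0.0]
contact_force: [0.5, 0.2, 0.8]
opening: 50.9
finger_force: 0.0
```

Run:
```python
from h import *
for i in range(2): m.grab_frame("wrist")
s=m.read_state();print(s["time_s"],s["tcp_pos"].round(1),toolR().round(3)[:,1],s["contact_force"].round(2))
c=m.get_calibration("wrist");im,d=m.grab_frame("wrist");cv2.imwrite("pics/w5.png",im[:,:,::-1])
for k,z in(("o",128),("b",156)):
  for st,ce,l in blobs(im,k,(50,480,200,640)):
    if st[4]>60: print(k,st,ce.round(1),wback(*ce,z,c).round(1))
```

```text
7.8 [544.3  32.  211.6] [ 1.     0.019 -0.002] [ 0.4  -0.2   0.35]
o [302 220  42  25 917] [322.5 232.8] [544.9  42.5 128. ]
o [302 248  42  14 544] [322.6 254.1] [545.2  27.1 128. ]
b [487  96  33  29 708] [503.7 109.1] [658.  133.1 156. ]
b [464 222  40  44 792] [481.3 242. ] [649.3  45.6 156. ]
```

View pics/w5.png

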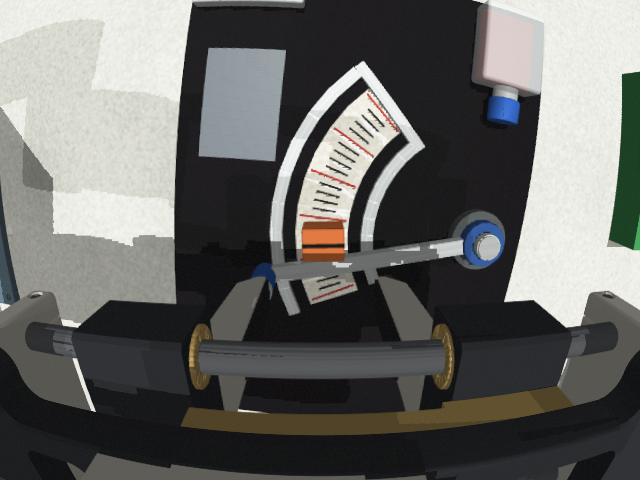

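Run:
```python
from h import *
c=m.get_calibration("wrist");im,d=m.grab_frame("wrist")
g=im.astype(int).sum(2)[232:266,312:335].mean(1).round(0); print(g.astype(int).tolist())
hub=wback(488,246,130,c);print("hub",hub.round(1)); print("post",wback(265,274,154,c).round(1))
for v in(245,247,249): b=wback(322.7,v,128,c);print(v,b.round(1))
# arm edges along column
R=np.array(c["R"])
for u in(400,430):
  col=im[225:290,u].astype(int).sum(1); print(u,col.tolist())
```

```text
[416, 415, 414, 413, 414, 414, 414, 414, 414, 413, 413, 363, 237, 80, 80, 126, 255, 411, 411, 411, 410, 286, 217, 216, 215, 215, 215, 215, 216, 231, 322, 346, 347, 335]
hub [667.5  35.8 130. ]
post [508.1  21.1 154. ]
245 [545.   33.9 128. ]
247 [545.   32.4 128. ]
249 [545.1  31.  128. ]
400 [83, 81, 76, 79, 83, 82, 76, 75, 76, 82, 71, 80, 78, 80, 82, 80, 73, 78, 64, 39, 123, 245, 316, 326, 379, 535, 323, 325, 318, 319, 321, 317, 316, 321, 324, 478, 598, 602, 591, 506, 46, 45, 33, 47, 54, 37, 48, 45, 39, 50, 40, 30, 42, 41, 43, 93, 219, 275, 277, 274, 274, 275, 275, 279, 272]
430 [77, 77, 69, 75, 79, 71, 74, 79, 78, 80, 79, 72, 79, 78, 57, 44, 161, 284, 328, 337, 341, 403, 452, 442, 395, 314, 317, 314, 322, 325, 330, 316, 316, 315, 331, 197, 57, 54, 55, 76, 88, 86, 82, 91, 94, 92, 91, 88, 93, 88, 90, 89, 87, 85, 91, 92, 76, 77, 71, 82, 79, 83, 94, 90, 88]
```

Emit:
apply_moves:
  grip: [-1,-1,-1,-1,-1,-1,-1,-1]
  travel:
    - [-2,-0.8,0]
    - [-4,-1.6,0]
    - [-6,-2.4,0]
    - [-8.2,-3,0]
    - [-8.2,-3,0]
    - [-8.2,-3,0]
    - [-8.2,-3,0]
    - [-8.2,-3,0]
  turn:
    - [0,0,-0.05]
    - [0,0,-0.1]
    - [0,0,-0.15]
    - [0,0,-0.15]
    - [0,0,-0.15]
    - [0,0,-0.15]
    - [0,0,-0.15]
    - [0,0,-0.15]

```text
time_s: 8.7
tcp_pos: [516.6, -49.6, 212.7]
tool_rot: [-0.0, 0.645, 0.765, 0.0]
contact_force: [0.2, -0.4, -1.0]
opening: 0.3
finger_force: 0.0
```

Run:
```python
from h import *
s=m.read_state();print(s["time_s"],s["tcp_pos"].round(1),toolR().round(3)[:,1],s["contact_force"].round(2),s["opening"])
c=m.get_calibration("wrist");im,d=m.grab_frame("wrist")
np.savez("w6.npz",im=im,d=d,R=c["R"],t=c["t"],K=c["camera_matrix"])
R=np.array(c["R"]);print("cam",(-R.T@np.ravel(c["t"])).round(1))
for k,z in(("o",128),("b",156)):
  for st,ce,l in blobs(im,k,(10,480,0,640)):
    if st[4]>60: print(k,st,ce.round(1),wback(*ce,z,c).round(1))
o=[b[1] for b in blobs(im,"o",(10,480,0,640)) if b[0][4]>100]
u,v=np.mean(o,0).astype(int); a=im[max(v-50,0):v+100,u-110:u+110,::-1]; print(u,v)
cv2.imwrite("pics/w6.png",cv2.resize(a,None,fx=3.6,fy=3.6))
```

```text
8.7 [516.6 -49.6 212.7] [ 0.986  0.169 -0.   ] [ 0.24 -0.37 -1.04] 0.3235930177792841
cam [504.7  22.5 378. ]
o [362 118  45  21 662] [384.4 127.7] [544.4  39.4 128. ]
o [360 136  45  21 669] [381.7 146.3] [544.9  26.6 128. ]
b [544  40  29  29 524] [559.   52.1] [652.3 121.6 156. ]
b [515 151  37  45 711] [529.6 172.1] [643.3  32.5 156. ]
b [298 154  29  29 632] [311.8 168.3] [501.7   5.6 156. ]
383 137
```

View pics/w6.png

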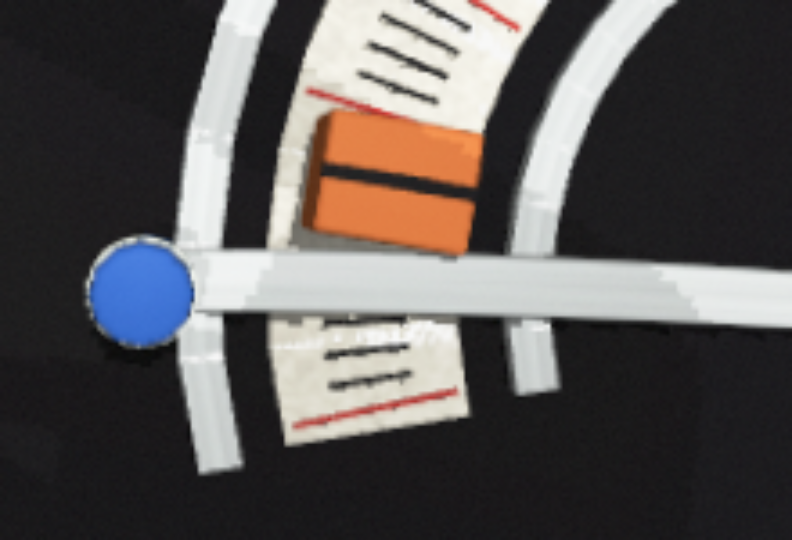

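The block's inner corner touches the bar at (463,252) in the crop, the post is at (140,293), and the centre distance is about 20 mm. Now I'll go down behind the post.

Emit:
apply_moves:
  grip: [-1,-1,-1,-1,-1,-1,-1,-1,-1,-1]
  travel:
    - [1,-0.5,1]
    - [2.2,-0.5,3]
    - [2.4,-0.5,5]
    - [2.6,-0.5,7]
    - [2.8,-0.5,8]
    - [2.9,-0.5,8.5]
    - [2.9,-0.5,8.5]
    - [2.9,-0.5,8.5]
    - [2.9,-0.5,8.5]
    - [2.9,-0.5,8.5]
  turn:
    - [0,0,0]
    - [0,0,0]
    - [0,0,0]
    - [0,0,0]
    - [0,0,0]
    - [0,0,0]
    - [0,0,0]
    - [0,0,0]
    - [0,0,0]
    - [0,0,0]

```text
time_s: 9.75
tcp_pos: [507.3, -22.9, 128.7]
tool_rot: [0.001, 0.645, 0.764, 0.0]
contact_force: [0.9, -0.5, 0.6]
opening: 0.4
finger_force: 0.0
```

Emit:
apply_moves:
  grip: [-1,-1,-1,-1,-1,-1,-1,-1,-1]
  travel:
    - [0.15,0,0]
    - [0.3,0,0]
    - [0.45,0,0]
    - [0.6,0,0]
    - [0.7,0,0]
    - [0.8,0,0]
    - [0.9,0,0]
    - [0.9,0,0]
    - [0.9,0,0]
  turn:
    - [0,0,0]
    - [0,0,0]
    - [0,0,0]
    - [0,0,0]
    - [0,0,0]
    - [0,0,0]
    - [0,0,0]
    - [0,0,0]
    - [0,0,0]

```text
time_s: 10.65
tcp_pos: [505.2, -13.8, 127.9]
tool_rot: [-0.0, 0.645, 0.764, -0.0]
contact_force: [0.7, 0.4, -1.3]
opening: 0.8
finger_force: 0.0
```

Emit:
apply_moves:
  grip: [-1,-1,-1,-1,-1]
  travel:
    - [0.1,0,0]
    - [0.2,0,0]
    - [0.3,0,0]
    - [0.3,0,0]
    - [0.3,0,0]
  turn:
    - [0,0,0]
    - [0,0,0]
    - [0,0,0]
    - [0,0,0]
    - [0,0,0]

```text
time_s: 11.15
tcp_pos: [504.8, -11.3, 128.0]
tool_rot: [0.0, 0.645, 0.764, -0.0]
contact_force: [0.1, -4.9, 0.2]
opening: 0.3
finger_force: 2.2
```

Emit:
apply_moves:
  grip: [-1,-1,-1,-1]
  travel:
    - [0.1,0,0]
    - [0.2,0,0]
    - [0.2,0,0]
    - [0.2,0,0]
  turn:
    - [0,0,0]
    - [0,0,0]
    - [0,0,0]
    - [0,0,0]

```text
time_s: 11.55
tcp_pos: [504.4, -8.9, 128.0]
tool_rot: [0.0, 0.645, 0.764, -0.0]
contact_force: [0.5, -4.9, 1.1]
opening: 0.3
finger_force: 2.3
```

Emit:
apply_moves:
  grip: [-1,-1,-1,-1,-1,-1,-1,-1,-1,-1]
  travel:
    - [0.21,-0.02,0]
    - [0.42,-0.04,0]
    - [0.63,-0.05,0]
    - [0.84,-0.06,0]
    - [1.05,-0.07,0]
    - [1.26,-0.08,0]
    - [1.48,-0.08,0]
    - [1.69,-0.08,0]
    - [1.69,-0.08,0]
    - [1.69,-0.08,0]
  turn:
    - [0,0,0.012]
    - [0,0,0.025]
    - [0,0,0.037]
    - [0,0,0.05]
    - [0,0,0.062]
    - [0,0,0.075]
    - [0,0,0.087]
    - [0,0,0.1]
    - [0,0,0.1]
    - [0,0,0.1]

```text
time_s: 12.55
tcp_pos: [500.9, 7.2, 128.0]
tool_rot: [0.0, 0.682, 0.731, -0.0]
contact_force: [0.4, -6.0, -1.5]
opening: 0.3
finger_force: 3.1
```

Emit:
apply_moves:
  grip: [-1,-1,-1,-1,-1,-1,-1,-1,-1,-1]
  travel:
    - [0.21,-0.02,0]
    - [0.42,-0.04,0]
    - [0.63,-0.05,0]
    - [0.84,-0.06,0]
    - [1.05,-0.07,0]
    - [1.26,-0.08,0]
    - [1.48,-0.08,0]
    - [1.69,-0.08,0]
    - [1.69,-0.08,0]
    - [1.69,-0.08,0]
  turn:
    - [0,0,0.012]
    - [0,0,0.025]
    - [0,0,0.037]
    - [0,0,0.05]
    - [0,0,0.062]
    - [0,0,0.075]
    - [0,0,0.087]
    - [0,0,0.1]
    - [0,0,0.1]
    - [0,0,0.1]

```text
time_s: 13.55
tcp_pos: [498.9, 23.5, 128.0]
tool_rot: [0.001, 0.718, 0.696, -0.001]
contact_force: [-0.0, -7.9, 0.4]
opening: 0.6
finger_force: 4.0
```

Emit:
apply_moves:
  grip: [-1,-1,-1,-1,-1,-1]
  travel:
    - [0.21,-0.02,0]
    - [0.42,-0.04,0]
    - [0.63,-0.05,0]
    - [0.84,-0.06,0]
    - [0.84,-0.06,0]
    - [0.84,-0.06,0]
  turn:
    - [0,0,0.012]
    - [0,0,0.025]
    - [0,0,0.037]
    - [0,0,0.05]
    - [0,0,0.05]
    - [0,0,0.05]

```text
time_s: 14.15
tcp_pos: [498.5, 31.7, 128.0]
tool_rot: [0.001, 0.735, 0.678, -0.001]
contact_force: [-0.6, -10.8, -0.3]
opening: 0.8
finger_force: 4.5
```

Run:
```python
from h import *
F=[];G=[]
for i in range(8):
    m.grab_frame("wrist"); s=m.read_state(); F.append(np.hypot(*s["contact_force"][:2])); G.append(s["finger_force"])
print(np.round(F,1),np.mean(F),np.round(G,1),s["time_s"],s["tcp_pos"].round(1))
```

```text
[ 8.5  9.9  9.2  9.9  9.2 10.2 10.6  9.5] 9.613817744685754 [4.5 4.5 4.5 4.5 4.5 4.5 4.5 4.5] 14.55 [498.5  31.6 128. ]
```

Run:
```python
from h import *
F=[];G=[]
for i in range(14):
    c=m.get_calibration("wrist");im,d=m.grab_frame("wrist"); s=m.read_state(); F.append(np.hypot(*s["contact_force"][:2])); G.append(s["finger_force"])
print(np.mean(F).round(2),min(F).round(1),max(F).round(1),np.round(G,1),s["time_s"],s["tcp_pos"].round(1))
cv2.imwrite("pics/w7.png",im[:,:,::-1])
```

```text
9.32 8.3 10.1 [4.5 4.5 4.5 4.5 4.5 4.5 4.5 4.5 4.5 4.5 4.5 4.5 4.5 4.5] 15.25 [498.4  31.6 128. ]
```

View pics/w7.png

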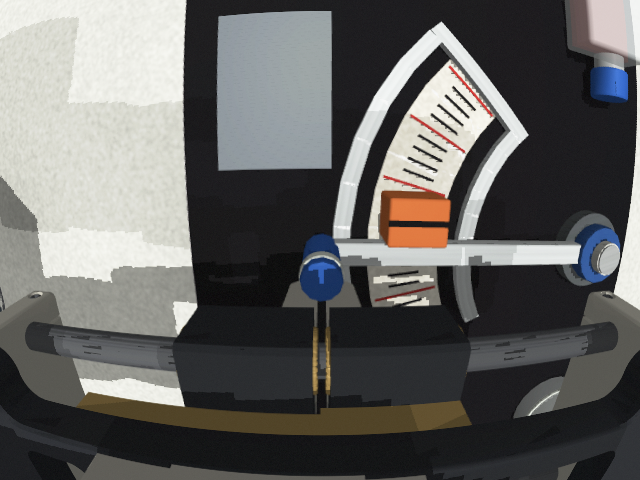

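The block lies flush against the arm at (418,222). I'll raise the push slightly to be nearer 10 N and hold it.

Emit:
apply_moves:
  grip: [-1,-1,-1,-1,-1,-1,-1,-1,-1,-1,-1,-1]
  travel:
    - [0.17,-0.02,0]
    - [0.34,-0.03,0]
    - [0.42,-0.04,0]
    - [0.42,-0.04,0]
    - [0.42,-0.04,0]
    - [0.42,-0.04,0]
    - [0.42,-0.04,0]
    - [0.42,-0.04,0]
    - [0.42,-0.04,0]
    - [0.42,-0.04,0]
    - [0.42,-0.04,0]
    - [0.42,-0.04,0]
  turn:
    - [0,0,0.01]
    - [0,0,0.02]
    - [0,0,0.025]
    - [0,0,0.025]
    - [0,0,0.025]
    - [0,0,0.025]
    - [0,0,0.025]
    - [0,0,0.025]
    - [0,0,0.025]
    - [0,0,0.025]
    - [0,0,0.025]
    - [0,0,0.025]

```text
time_s: 16.45
tcp_pos: [498.4, 35.7, 128.0]
tool_rot: [0.001, 0.744, 0.669, -0.001]
contact_force: [0.4, -9.2, -0.7]
opening: 0.5
finger_force: 4.7
```

Emit:
apply_moves:
  grip: [-1,-1,-1,-1,-1,-1,-1,-1,-1,-1]
  travel:
    - [-0.23,0.03,0]
    - [-0.47,0.05,0]
    - [-0.7,0.09,0]
    - [-0.94,0.12,0]
    - [-1.17,0.16,0]
    - [-1.41,0.2,0]
    - [-1.64,0.24,0]
    - [-1.87,0.29,0]
    - [-2.11,0.34,0]
    - [-2.34,0.39,0]
  turn:
    - [0,0,-0.014]
    - [0,0,-0.028]
    - [0,0,-0.042]
    - [0,0,-0.056]
    - [0,0,-0.07]
    - [0,0,-0.084]
    - [0,0,-0.098]
    - [0,0,-0.112]
    - [0,0,-0.126]
    - [0,0,-0.14]

```text
time_s: 17.45
tcp_pos: [499.8, 12.6, 128.0]
tool_rot: [0.0, 0.695, 0.719, -0.0]
contact_force: [-0.7, -7.3, -0.4]
opening: 0.2
finger_force: 3.4
```

Emit:
apply_moves:
  grip: [-1,-1,-1,-1,-1,-1,-1,-1,-1,-1,-1]
  travel:
    - [-0.23,0.03,0]
    - [-0.47,0.05,0]
    - [-0.7,0.09,0]
    - [-0.94,0.12,0]
    - [-1.17,0.16,0]
    - [-1.41,0.2,0]
    - [-1.64,0.24,0]
    - [-1.87,0.29,0]
    - [-2.11,0.34,0]
    - [-2.34,0.39,0]
    - [-2.34,0.39,0]
  turn:
    - [0,0,-0.014]
    - [0,0,-0.028]
    - [0,0,-0.042]
    - [0,0,-0.056]
    - [0,0,-0.07]
    - [0,0,-0.084]
    - [0,0,-0.098]
    - [0,0,-0.112]
    - [0,0,-0.126]
    - [0,0,-0.14]
    - [0,0,-0.14]

```text
time_s: 18.55
tcp_pos: [504.6, -10.1, 128.0]
tool_rot: [0.0, 0.643, 0.766, 0.0]
contact_force: [0.4, -4.6, 0.3]
opening: 0.2
finger_force: 2.1
```

Emit:
apply_moves:
  grip: [-1,-1,-1,-1,-1,-1,-1,-1]
  travel:
    - [-0.15,0,0]
    - [-0.3,0,0]
    - [-0.5,0,0]
    - [-0.7,0,0]
    - [-0.9,0,0]
    - [-1.1,0,0]
    - [-1.3,0,0]
    - [-1.3,0,0]
  turn:
    - [0,0,0]
    - [0,0,0]
    - [0,0,0]
    - [0,0,0]
    - [0,0,0]
    - [0,0,0]
    - [0,0,0]
    - [0,0,0]

```text
time_s: 19.35
tcp_pos: [506.8, -22.9, 127.9]
tool_rot: [-0.0, 0.643, 0.766, 0.0]
contact_force: [0.4, -0.5, -0.3]
opening: 0.5
finger_force: 0.0
```

Released gently. Next I'll back away a little, lift, and check.

Emit:
apply_moves:
  grip: [-1,-1,-1,-1,-1,-1,-1,-1,-1]
  travel:
    - [-0.5,0,0]
    - [-1,0,-1]
    - [-1.5,0,-3]
    - [-2,0,-5]
    - [-2.5,0,-7]
    - [-2.9,0,-8.5]
    - [-2.9,0,-8.5]
    - [-2.9,0,-8.5]
    - [-2.9,0,-8.5]
  turn:
    - [0,0,0]
    - [0,0,0]
    - [0,0,0]
    - [0,0,0]
    - [0,0,0]
    - [0,0,0]
    - [0,0,0]
    - [0,0,0]
    - [0,0,0]

```text
time_s: 20.25
tcp_pos: [511.1, -51.0, 212.1]
tool_rot: [-0.001, 0.643, 0.766, -0.0]
contact_force: [0.4, -0.9, -0.2]
opening: 0.8
finger_force: 0.0
```

Run:
```python
from h import *
for i in range(4): m.grab_frame("wrist")
s=m.read_state();print(s["time_s"],s["tcp_pos"].round(1),s["contact_force"].round(2))
c=m.get_calibration("wrist");im,d=m.grab_frame("wrist");cv2.imwrite("pics/w8.png",im[:,:,::-1])
B=[];P=None
for k,z in(("o",128),("b",156)):
  for st,ce,l in blobs(im,k,(10,480,0,640)):
    if st[4]>60:
      w=wback(*ce,z,c); print(k,st,w.round(1))
      if k=="o" : B.append(w)
      if k=="b" and st[0]<400: P=w
b=np.mean(B,0)[:2]; H=np.array([668,34.5]); a=P[:2]-H; a/=np.linalg.norm(a); r=b-H
print("perp",abs(a[0]*r[1]-a[1]*r[0]).round(1),"rad",np.linalg.norm(r).round(1))
```

```text
20.45 [511.4 -51.  212.2] [ 0.85 -0.22 -0.13]
o [385  69  44  27 601] [547.9  72.5 128. ]
o [380  86  45  28 691] [546.6  59.5 128. ]
b [550  42  29  29 515] [651.3 121.3 156. ]
b [522 152  35  45 693] [642.3  32.1 156. ]
b [307 154  29  29 627] [501.6   5.5 156. ]
perp 51.7 rad 124.8
```

View pics/w8.png

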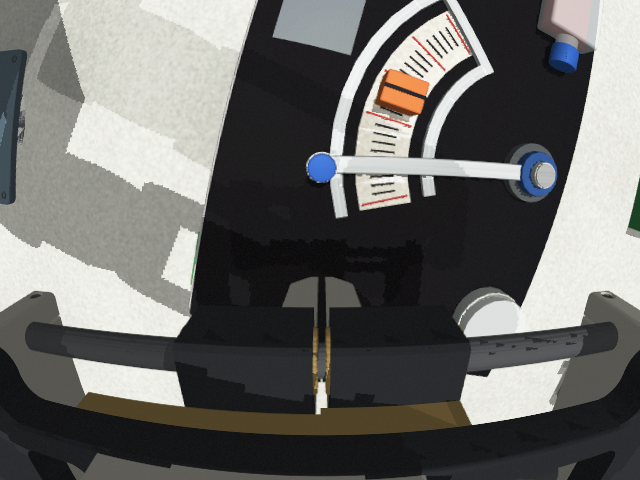

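The arm is back at rest, with the post at (321,168). The block stands upright at (403,91), 51.7 mm from the arm line at radius 125. I'll hand it in now.

```bash
python3 -c "
from station import manip as m
print(m.close_job())"
```

```text
the job is handed in; nothing more can be done
None
```

The job is handed in (no verdict was returned): the arm was pushed with about 9.5 N, held, and eased back to rest, and the tell-tale was left upright about 52 mm from the resting arm's centre line, at a radius of about 125 mm.

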